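# Send a tray of sample tubes through the diverter into the cold tub

### The arm

A 6-joint arm with a two-finger parallel gripper is mounted at the origin on the work surface. World frame = base frame: x ahead of the robot, y to its left, z up, the work surface at z = 0. Lengths are in m, angles in rad, forces in N, time in s.
With the tool pointing down it reaches from about 0.375 to 0.975 m from the base axis. Payload 3.8 kg.
Tool frame: the origin (TCP) lies on the mounting face of the last link; the fingertips stand 173 mm ahead of it and the grasp point (between the pads) lies 155 mm ahead of it; z points along the fingers, y is the line along which they close (so a half turn about z gives the same grasp; the last joint's range is limited). The gripper opens to 85 mm and grips with 20 to 120 N. Pads are 22 mm wide; open, the fingers measure 114 mm over their backs; the gripper's body (76 mm by 85 mm) begins 54 mm behind the grasp point. The pads swing forward as they close: fully open they stand 13 mm farther back than shut.
Start: joints at [-1.248, 0.264, 1.604, -0, 1.274, -0.037], TCP at [0.238, -0.632, 0.405] pointing down, gripper open.
Joint ranges: [-2.63, 2.63], [-0.94, 2.18], [0.31, 2.57], [-1.31, 4.45], [0, 2.66], [-2.55, 2.55]. Speed limits (rad/s): [2.57, 2.57, 3.14, 3.14, 3.14, 3.14].

### API

Orientations are given as a rotation vector (axis times angle).
In Python, from workcell import bot gives the robot as it stands.
- The arm moves only by the tool drive_tool, never from a script. Its argument "increments" is a list of rows, each an object with "delta_pos": the shift along the tool's x, y, z in mm, a list of three; "turn": the turn about the tool's z in rad; "jaw": the opening, from -1 (shut) to 1 (fully open). A call has 1 to 8 rows; each row shifts and turns the commanded pose from where the row before left it, along the tool's axes as they then stand; what a row does not reach is not made up. A row lasts 1/12 s, in which the tool goes at most 41.7 mm and 7.16 degrees, less where a joint would pass 70% of its speed; a pose out of reach is approached as far as the arm can. A call is refused whole if a number of a shift passes 41.7 or a number of a turn 0.125, either way. A call with a gripper value outside its range is refused whole. The fingers move at their own pace and stop on an object; "grip_force" is the grip in N (left out, the last holds). Time passes only in rows, so rows that do not move let the fingers close. It gives the time, the measured TCP pose, the force, the opening and the grip force at its end, in the units of the state.
- bot.read_state(): the state, without advancing time (a new reading comes with each control period).
- bot.read_camera(name): name is "scene" or "side" or "wrist"; returns a dict with "pixels" (400x640x3 uint8, red, green, blue), "fovy" (degrees; the focal length in pixels is half the picture's height over the tangent of half this angle, whatever the lens; pixels are square), "cx", "cy" (the principal point, pixels), "k1" (the pictures are not rectified: a ray, as slopes to the right and down, at radius r is drawn at 1 + k1 r^2 times it, then the intrinsics apply), "camera_from_world" (4x4, takes a point from world to camera coordinates); the wrist camera has in their place "hand_eye" (4x4, takes a point from camera to tool coordinates, whose origin is the TCP and whose axes are the flange's). Camera axes: x right, y down, z forward; pixel columns grow to the right and rows downward; lengths in m; the calibration is good to about 2 mm. A picture is of the moment at which its call begins: read the wrist's pose just before it. There is no depth.
- bot.finish_job(): hands the job in; it is judged then, once.
The state is a dict: "time": time; "q": joint angles; "joint_vel": joint speeds; "joint_torque": joint torques, N m; "tool_pos": TCP position; "tcp_rot": TCP orientation; "wrist_force": force on the tool from outside, world axes, zero at the start; "torque": the same for the moment, N m; "width": opening from 0.0 (shut) to 1.0 (fully open); "grip_force": force on a finger pad.
Only numpy, scipy, OpenCV 4.12 (cv2) and the standard library are available. Lean on these libraries where they do the work, as an engineer would, in place of code of your own. Each camera call takes 0.05 s, during which the arm holds its last target. There are 200 camera calls.

### The job

Pick up the tipping tray, turn it so its two tubes line up with the long slot of the tube diverter, tip both tubes into the slot, and put the empty tray down upright on the bench. Then tilt the control stick well over towards the side where the thick-walled cold tub stands (not the shallow pan), hold it there for about two seconds so that both tubes roll into the tub, and let the stick go back to centre. Never move the stick towards the pan, and leave the tape roll, jar and glove box where they are.

Things in the scene. Friction and masses are not known exactly. Their poses are not given: they have to be found in the camera images.
- unit: Tube diverter, fixed to the bench. Origin on the bench under the middle of the slot; x runs along the slot (away from the console), y to its left. White end plates 6 thick, 62 wide (y) stand at x = +-79, tops at z = 166. At the -x end, centred at x = -155, is a grey console 90 x 90, top at z = 88, with the control stick.
- slot_mouth (a point): Middle of the slot's opening on top of the diverter, 166 above the bench; axes as the diverter's. The slot is 152 long (x) and 44 wide (y), between two upright aluminium walls 3 thick whose tops are at this height.
- cradle_mid (a point): Middle of the V-shaped steel cradle inside the slot, at its vertex, 100 above the bench; its sides rise 25 degrees. It catches tubes while the stick is centred. It tips to the side the stick leans to, by 2.3 times the angle; tubes then roll out under that slot wall, down a side chute (ending at diverter y = +-62, z = 64) into the receiver on that side.
- stick (a joint): Control stick angle in rad: 0 upright and centred, positive leans to the diverter's +y (left) side, negative to -y; stops at +-0.45. Well over means more than 0.3. Hinge along the diverter's x, at diverter (-155, 0, 88). A spring returns it to centre (0.8 Nm/rad, about 3.5 N sideways at the knob when fully over).
- stick_grip (a point): Point in the stick's black knob, 95 along the stick from its hinge; at centre it is at diverter (-155, 0, 183). The knob is round, 30 in diameter at this point, reaching from 60 to 115 from the hinge (24 in diameter at its foot) on a 12 diameter steel rod.
- tub: Cold tub, white, thick-walled (12), 160 x 110 and 62 high, open top, inside 136 x 86, inner floor at 12. Fixed beside the diverter, on its +y or its -y side (97 from slot middle to tub middle), long side along the slot. Origin: centre of its underside.
- pan: Shallow thin steel pan 160 x 110, 30 high, walls 3, fixed on the diverter's other side. Origin: centre of its underside. Must not receive tubes.
- tray: Loose grey tipping tray, 134 long (x), 220 g. Origin on its underside, midway along its length; z up. Its floor slopes: 4 high at the back wall (inner face y = -29), rising 20 degrees towards +y to the open pouring edge; end walls up to z = 34. Tubes lie against the back wall. The tray stands on its rear part: feet from y = -36 to +6, ahead of which the underside slopes up.
- tray_tab (a point): Middle of the top of the tray's upright handle tab, tray (0, -32, 90). The tab is 50 long (x), 10 thick (y), and free on both faces from z = 34 to 90: grip it across its thickness.
- tray_lip (a point): Middle of the tray's pouring edge, tray (0, 29, 25); the floor is 3 thick there. Tubes roll out over it once the tray is tipped more than 20 degrees that way (+y side down) about its length; about 45 degrees, held a moment, empties it.
- tube1: Capped sample tube, 118 long (its x), 17 in diameter, 30 g; origin in its middle. Lies in the tray along its length, against the back wall.
- tube2: The second tube, alike; lies beside the first, nearer the pouring edge.
- tape: Bystander: roll of tape lying flat, 96 in diameter, 24 high.
- jar: Bystander: lidded jar 90 in diameter, 110 high.
- glovebox: Bystander: glove box 220 x 115, 75 high.
There are look-alikes about, which are no part of the job. What is meant by the tray is not green or purple, and is the smaller of those in its own colour.

How it is judged:
On the way, in this order (a step that is already met when the one before it is completed fails the run):
1. both tubes lie in the diverter's cradle, inside the slot, with the stick centred (x of tube1 in the frame of unit between -0.035 and 0.035 m and y of tube1 in the frame of unit between -0.03 and 0.03 m and z of tube1 in the frame of unit between 0.1 and 0.14 m and x of tube2 in the frame of unit between -0.035 and 0.035 m and y of tube2 in the frame of unit between -0.03 and 0.03 m and z of tube2 in the frame of unit between 0.1 and 0.14 m and value of joint stick between -0.1 and 0.1 rad), for 0.3 s.
2. with the tray standing on the bench, the stick is held more than 0.3 rad over to the cold tub's side (((value of joint stick above 0.3 rad and y of tub in the frame of unit above 0 m) or (value of joint stick below -0.3 rad and y of tub in the frame of unit below 0 m)) and angle between tray's own z axis and vertical below 0.1 rad and height (world z) of tray below 0.008 m), for 1.2 s.
At the end, for the whole second after the job is handed in: Both tubes lie at rest inside the cold tub (centres within 75 mm along, 50 mm across and under 55 mm above its underside), the stick is back within 0.06 rad of centre, and the tray stands still and upright (within 0.1 rad) on the bench (origin under 8 mm) (x of tube1 in the frame of tub between -0.075 and 0.075 m and y of tube1 in the frame of tub between -0.05 and 0.05 m and z of each of tube1, tube2 in the frame of tub below 0.055 m and linear speed of each of tube1, tube2 below 0.03 m/s and x of tube2 in the frame of tub between -0.075 and 0.075 m and y of tube2 in the frame of tub between -0.05 and 0.05 m and value of joint stick between -0.06 and 0.06 rad and angle between tray's own z axis and vertical below 0.1 rad and height (world z) of tray below 0.008 m and linear speed of tray below 0.02 m/s); the robot touches nothing.
It fails at once if the stick is moved more than 0.2 rad towards the pan's side ((value of joint stick above 0.2 rad and y of tub in the frame of unit below 0 m) or (value of joint stick below -0.2 rad and y of tub in the frame of unit above 0 m)).
It fails at once if the tape is moved more than 20 mm (distance of tape from where it was at the start of the episode above 0.02 m).
It fails at once if the jar is moved more than 20 mm (distance of jar from where it was at the start of the episode above 0.02 m).
It fails at once if the glovebox is moved more than 20 mm (distance of glovebox from where it was at the start of the episode above 0.02 m).
It also fails if it takes over 67 s, if anything falls off the work surface, if the arm or the gripper's body presses on something with over 40 N, if the wrist force passes 120 N, or if a joint passes its speed limit or range.

## Working session

There is one attempt and no reset: what is moved stays moved. The work goes in short steps, Python scripts to look and compute and a tool call to move; the robot and the scene stay as the last step left them, time stands still between calls to the robot, and variables do not carry over. Pictures are saved under pics/ and viewed, at most 10 in all, crops included, and the job is handed in when it is done.

Besides the shell and the picture viewer there is one more tool, called after "Request:" by a JSON object that holds its "method" and its "body", one argument or row to a line. drive_tool: Moves the arm, as the interface text tells. Its arguments: {"type":"object","properties":{"increments":{"type":"array"},"grip_force":{"type":"number"}},"required":["increments"]}

```bash
mkdir -p pics; ls
python3 - <<'E'
from workcell import bot
import cv2,pickle
d={}
for n in("scene","side","wrist"):
    s=bot.read_state();c=bot.read_camera(n);c["state"]=s;d[n]=c
    cv2.imwrite(f"pics/{n}0.png",c["pixels"][:,:,::-1])
    print(n,{k:v for k,v in c.items() if k not in("pixels","state")})
print(s)
pickle.dump(d,open("d0.pkl","wb"))
E
```

```text
pics
scene {'fovy': 45.80558583974499, 'cx': 321.659639037977, 'cy': 196.65502180985547, 'k1': 0.011189917703986715, 'camera_from_world': array([[-0.32697976,  0.9449156 , -0.01478965,  0.15888742],
       [ 0.7404422 ,  0.24643627, -0.62531154, -0.2668508 ],
       [-0.58722192, -0.2154151 , -0.78023506,  1.93724054],
       [ 0.        ,  0.        ,  0.        ,  1.        ]])}
side {'fovy': 53.58703090636119, 'cx': 316.8023499534811, 'cy': 202.60444067563603, 'k1': -0.035962334355302, 'camera_from_world': array([[-0.93428956, -0.35647796, -0.00514526,  0.44807471],
       [-0.27173547,  0.72138298, -0.63699798,  0.19418266],
       [ 0.23078745, -0.59374241, -0.7708483 ,  1.21629626],
       [ 0.        ,  0.        ,  0.        ,  1.        ]])}
wrist {'fovy': 60.22742674919872, 'cx': 317.15050606161554, 'cy': 203.54598164603826, 'k1': -0.024606348804010008, 'hand_eye': array([[-2.81137881e-04, -9.47829271e-01, -3.18778282e-01,
         8.16120406e-02],
       [ 9.99999892e-01, -1.48609042e-04, -4.40060878e-04,
         1.54449274e-03],
       [ 3.69729246e-04, -3.18778372e-01,  9.47829211e-01,
         3.10787495e-02],
       [ 0.00000000e+00,  0.00000000e+00,  0.00000000e+00,
         1.00000000e+00]])}
{'time': 0.1, 'q': array([-1.24788812e+00,  2.64658987e-01,  1.60524678e+00, -6.81460969e-06,
        1.27366451e+00, -3.68761085e-02]), 'joint_vel': array([ 0.00186642, -0.00107455, -0.00321478, -0.0017522 , -0.00083141,
        0.00024593]), 'joint_torque': array([ 8.01491333e-04, -5.16707575e+01, -3.68590057e+01, -1.87656661e-05,
        6.28747992e-03,  3.55946760e-06]), 'tool_pos': array([ 0.23756325, -0.63148444,  0.4034938 ]), 'tcp_rot': array([-3.08897123e+00, -5.61757687e-01,  4.52604051e-04]), 'wrist_force': array([ 0.31658892,  0.57091952, -0.2426739 ]), 'torque': array([ 0.03568877, -0.04215136,  0.0427394 ]), 'grip_force': 0.0, 'width': 0.9998766970171014}
```

View pics/scene0.png

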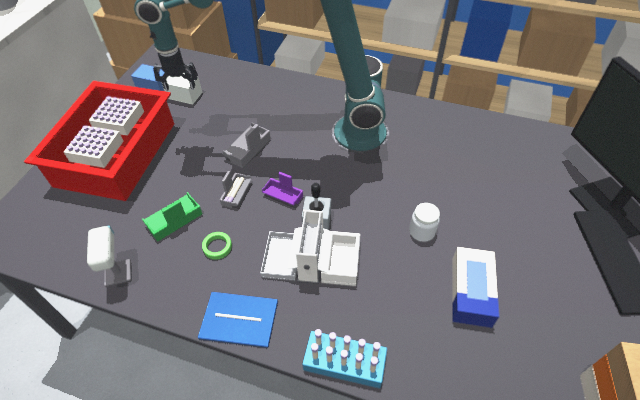

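View pics/side0.png

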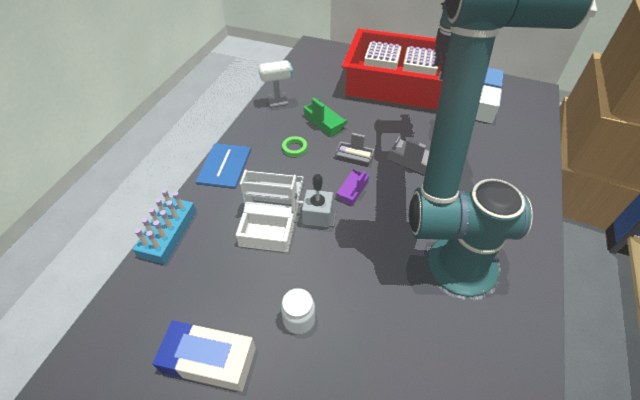

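Candidates for the tray in the scene view are the large grey one (247,145), the small grey one holding tubes (236,189), green (173,215) and purple (283,190). By the description it is the small grey one. The white thick-walled tub is at (341,257) and the thin pan at (280,255). I'll check both in a close crop.

Run:
```python
import cv2,numpy as np
a=cv2.imread("pics/scene0.png")[120:290,205:375]; b=cv2.imread("pics/side0.png")[120:260,230:440]
a=cv2.resize(a,(500,500),interpolation=cv2.INTER_CUBIC)
cv2.imwrite("pics/crop1.png",a)
b=cv2.resize(b,None,fx=3.8,fy=3.8,interpolation=cv2.INTER_CUBIC);cv2.imwrite("pics/crop2.png",b)
```

```text
(no output)
```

View pics/crop1.png

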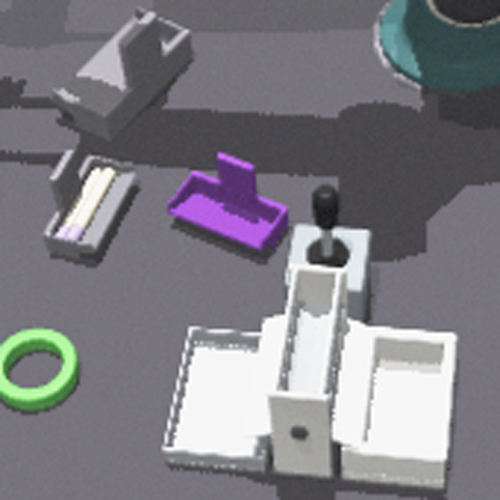

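View pics/crop2.png

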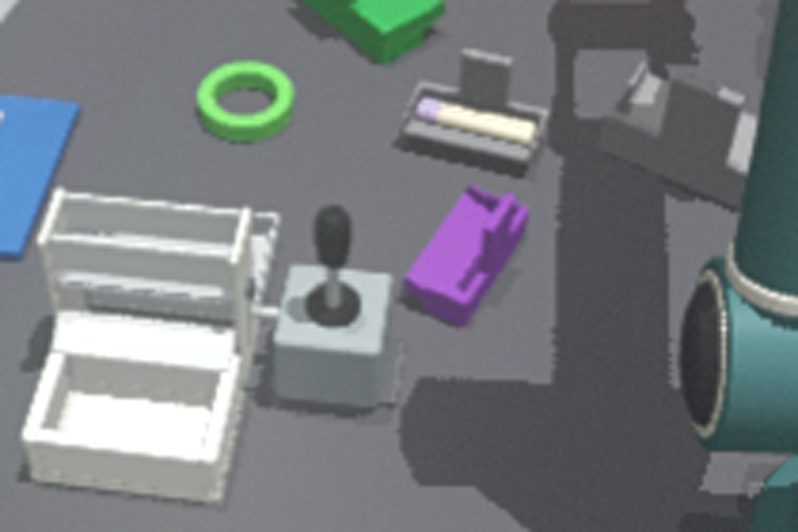

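Crop check: the small grey tray with two cream tubes and purple caps is in the scene crop at (90,205), i.e. pixel (236,190). Its tab is on the world −y side, so it pours towards +y. The large grey, purple and green trays are look-alikes. The tub is on the diverter's +y side (world +y) and the pan is on −y.

The tool can only turn about its own z, so the gripper can't tip the tray directly. I'll grip the tab by its 50 mm ends, which makes the jaw axis parallel to the tray's length and works as a friction hinge. Then I'll tip the tray by pressing its sloped underside on the slot wall.

```bash
cat > h.py <<'E'
import numpy as np,cv2
from scipy.spatial.transform import Rotation as Ro
def K(c):
    f=200/np.tan(np.radians(c["fovy"])/2);return np.array([[f,0,c["cx"]],[0,f,c["cy"]],[0,0,1.]])
def pose(c):
    if "camera_from_world" in c: return np.linalg.inv(c["camera_from_world"])
    s=c["state"];T=np.eye(4);T[:3,:3]=Ro.from_rotvec(s["tcp_rot"]).as_matrix();T[:3,3]=s["tool_pos"];return T@c["hand_eye"]
def ray(c,u,v):
    p=(np.array([u,v],float)-[c["cx"],c["cy"]])/K(c)[0,0];s=p.copy()
    for _ in range(20): s=p/(1+c["k1"]*(s@s))
    T=pose(c);return T[:3,3],T[:3,:3]@np.array([s[0],s[1],1])
def onz(c,u,v,z):
    o,d=ray(c,u,v);return np.round(o+d*(z-o[2])/d[2],4)
def tri(*cuv):
    A=0;b=0
    for c,u,v in cuv:
        o,d=ray(c,u,v);d=d/np.linalg.norm(d);P=np.eye(3)-np.outer(d,d);A=A+P;b=b+P@o
    return np.round(np.linalg.solve(A,b),4)
def proj(c,X):
    T=np.linalg.inv(pose(c));x=T[:3,:3]@np.asarray(X)+T[:3,3];s=x[:2]/x[2];s=s*(1+c["k1"]*(s@s));return s*K(c)[0,0]+[c["cx"],c["cy"]]
def shot(bot,n,name):
    s=bot.read_state();c=bot.read_camera(n);c["state"]=s;cv2.imwrite(f"pics/{name}.png",c["pixels"][:,:,::-1])
    import pickle;pickle.dump(c,open(name+".pkl","wb"));return c
E
python3 - <<'E'
from h import *;import pickle
d=pickle.load(open("d0.pkl","rb"));S=d["scene"];D=d["side"]
s=lambda u,v:(205+u/2.941,120+v/2.941);e=lambda u,v:(230+u/3.8,120+v/3.8)
print("tab top L/R side", onz(D,*e(462,51),.09),onz(D,*e(512,62),.09))
print("tab top scene", onz(S,*s(58,155),.09),onz(S,*s(76,160),.09), onz(S,*s(68,155),.09))
print("tub e side: tube1 ends",onz(D,*e(420,105),.02),onz(D,*e(535,132),.02))
print("plates scene far L,R near L,R",[onz(S,*s(*p),.166) for p in((290,268),(347,270),(270,397),(337,403))])
print("plates side",[onz(D,*e(*p),.166) for p in((60,190),(250,208),(45,240),(237,250))])
print("knob",tri((S,*s(326,195)),(D,*e(332,222))))
E
```

```text
tab top L/R side [ 0.4801 -0.3666  0.09  ] [ 0.4296 -0.3683  0.09  ]
tab top scene [ 0.4468 -0.3773  0.09  ] [ 0.4473 -0.353   0.09  ] [ 0.443  -0.3658  0.09  ]
tub e side: tube1 ends [ 0.5156 -0.3517  0.02  ] [ 0.3953 -0.3547  0.02  ]
plates scene far L,R near L,R [array([ 0.5708, -0.0277,  0.166 ]), array([0.5542, 0.0306, 0.166 ]), array([0.7269, 0.0094, 0.166 ]), array([0.7123, 0.0746, 0.166 ])]
plates side [array([0.7174, 0.0046, 0.166 ]), array([ 0.5611, -0.0319,  0.166 ]), array([0.7026, 0.0592, 0.166 ]), array([0.5528, 0.0146, 0.166 ])]
knob [ 0.4837 -0.0176  0.1922]
```

Request:
{"method": "drive_tool", "body": {
  "increments": [
    {"delta_pos": [0,0,0],"turn": -0.124,"jaw": 1},
    {"delta_pos": [0,0,0],"turn": -0.124,"jaw": 1},
    {"delta_pos": [0,0,0],"turn": -0.124,"jaw": 1},
    {"delta_pos": [0,0,0],"turn": -0.124,"jaw": 1},
    {"delta_pos": [0,0,0],"turn": -0.124,"jaw": 1}
  ]
}}

```text
time: 0.57
tool_pos: [0.2376, -0.6316, 0.4041]
tcp_rot: [-2.767, -1.486, -0.0]
wrist_force: [0.4, 0.7, -0.9]
width: 0.993
grip_force: 0.0
```

Request:
{"method": "drive_tool", "body": {
  "increments": [
    {"delta_pos": [0,0,0],"turn": -0.124,"jaw": 1},
    {"delta_pos": [0,0,0],"turn": -0.124,"jaw": 1},
    {"delta_pos": [0,0,0],"turn": -0.124,"jaw": 1},
    {"delta_pos": [0,0,0],"turn": -0.124,"jaw": 1},
    {"delta_pos": [0,0,0],"turn": -0.124,"jaw": 1}
  ]
}}

```text
time: 0.98
tool_pos: [0.2376, -0.6316, 0.4041]
tcp_rot: [-2.182, -2.259, -0.001]
wrist_force: [-0.2, 0.4, 1.2]
width: 1.007
grip_force: 0.0
```

Request:
{"method": "drive_tool", "body": {
  "increments": [
    {"delta_pos": [26.4,21.8,0],"turn": 0,"jaw": 1},
    {"delta_pos": [26.4,21.8,0],"turn": 0,"jaw": 1},
    {"delta_pos": [26.4,21.8,0],"turn": 0,"jaw": 1},
    {"delta_pos": [26.4,21.8,0],"turn": 0,"jaw": 1},
    {"delta_pos": [26.4,21.8,0],"turn": 0,"jaw": 1},
    {"delta_pos": [26.4,21.8,0],"turn": 0,"jaw": 1},
    {"delta_pos": [26.4,21.8,0],"turn": 0,"jaw": 1}
  ]
}}

```text
time: 1.57
tool_pos: [0.3854, -0.4411, 0.4044]
tcp_rot: [-2.189, -2.253, -0.0]
wrist_force: [0.6, -1.2, 0.8]
width: 0.999
grip_force: 0.0
```

Request:
{"method": "drive_tool", "body": {
  "increments": [
    {"delta_pos": [26.4,21.8,0],"turn": 0,"jaw": 1},
    {"delta_pos": [26.4,21.8,0],"turn": 0,"jaw": 1},
    {"delta_pos": [26.4,21.8,0],"turn": 0,"jaw": 1},
    {"delta_pos": [0,0,0],"turn": 0,"jaw": 1},
    {"delta_pos": [0,0,0],"turn": 0,"jaw": 1}
  ]
}}

```text
time: 1.98
tool_pos: [0.4488, -0.36, 0.4044]
tcp_rot: [-2.184, -2.257, 0.0]
wrist_force: [-0.7, -0.1, -0.7]
width: 1.001
grip_force: 0.0
```

Run:
```python
from h import *;from workcell import bot
c=shot(bot,"wrist","w1");s=c["state"];print(s["time"],s["tool_pos"],s["tcp_rot"],s["q"])
```

```text
1.9833 [ 0.4488447  -0.35996622  0.40437079] [-2.18449138e+00 -2.25701535e+00  2.30665609e-04] [-7.19204264e-01  7.68655947e-02  1.82172644e+00 -1.25723388e-04
  1.24356171e+00 -7.51818293e-01]
```

View pics/w1.png

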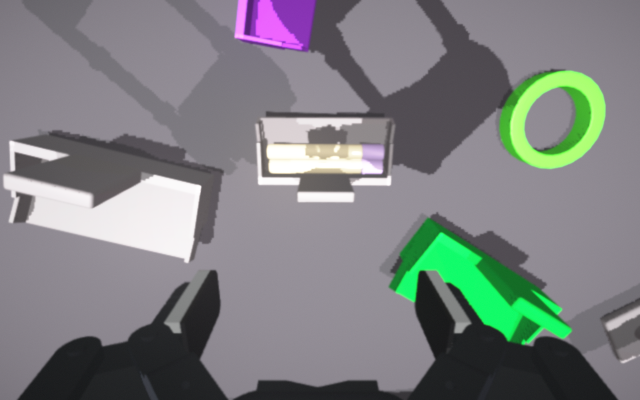

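The wrist view shows the grey tray at (325,155) with its tab top from (298,196) to (354,196). Both tubes lie inside, and the image is nearly aligned with the tool.

Run:
```python
from h import *;import pickle
c=pickle.load(open("w1.pkl","rb"))
a=onz(c,298,197,.09);b=onz(c,354,197,.09);print(a,b,(a+b)/2,np.degrees(np.arctan2(*(b-a)[[1,0]])))
p=onz(c,257,183.5,.034);q=onz(c,391,184,.034);print(p,q,(p+q)/2,np.degrees(np.arctan2(*(q-p)[[1,0]])))
R=Ro.from_rotvec(c["state"]["tcp_rot"]).as_matrix();print(R.round(3),np.degrees(np.arctan2(R[1,1],R[0,1])))
px=c["pixels"][110:210,250:400].astype(int)
m=(px[...,0]-px[...,2]>25)&(px[...,0]>150);ys,xs=np.nonzero(m);r=cv2.fitLine(np.c_[xs,ys].astype(np.float32),cv2.DIST_L2,0,.01,.01).ravel();print("tube dir px",r, m.sum())
```

```text
[ 0.4325 -0.3692  0.09  ] [ 0.4807 -0.3676  0.09  ] [ 0.4566 -0.3684  0.09  ] 1.9012364646144178
[ 0.3878 -0.3739  0.034 ] [ 0.5244 -0.3699  0.034 ] [ 0.4561 -0.3719  0.034 ] 1.6772887694243606
[[-0.033  0.999 -0.001]
 [ 0.999  0.033  0.   ]
 [ 0.    -0.    -1.   ]] 1.8709676290142603
tube dir px [ 9.9999934e-01 -1.1686316e-03  7.5121292e+01  4.5660557e+01] 1146
```

Request:
{"method": "drive_tool", "body": {
  "increments": [
    {"delta_pos": [-8.7,7.5,20],"turn": 0,"jaw": 1},
    {"delta_pos": [0,0,36],"turn": 0,"jaw": 1},
    {"delta_pos": [0,0,36],"turn": 0,"jaw": 1},
    {"delta_pos": [0,0,36],"turn": 0,"jaw": 1},
    {"delta_pos": [0,0,25],"turn": 0,"jaw": 1},
    {"delta_pos": [0,0,18],"turn": 0,"jaw": 1},
    {"delta_pos": [0,0,0],"turn": 0,"jaw": 1}
  ]
}}

```text
time: 2.62
tool_pos: [0.4526, -0.3696, 0.2283]
tcp_rot: [-2.184, -2.244, 0.001]
wrist_force: [-0.6, 0.7, -0.3]
width: 0.998
grip_force: 0.0
```

Request:
{"method": "drive_tool", "body": {
  "increments": [
    {"delta_pos": [0,0,0],"turn": 0,"jaw": -1},
    {"delta_pos": [0,0,0],"turn": 0,"jaw": -1},
    {"delta_pos": [0,0,0],"turn": 0,"jaw": -1},
    {"delta_pos": [0,0,0],"turn": 0,"jaw": -1},
    {"delta_pos": [0,0,0],"turn": 0,"jaw": -1},
    {"delta_pos": [0,0,0],"turn": 0,"jaw": -1},
    {"delta_pos": [0,0,0],"turn": 0,"jaw": -1},
    {"delta_pos": [0,0,0],"turn": 0,"jaw": -1}
  ],
  "grip_force": 80
}}

```text
time: 3.28
tool_pos: [0.4567, -0.3713, 0.2365]
tcp_rot: [2.185, 2.25, -0.001]
wrist_force: [-0.3, -2.6, 7.2]
width: 0.567
grip_force: 83.5
```

Request:
{"method": "drive_tool", "body": {
  "increments": [
    {"delta_pos": [0,0,-4],"turn": 0,"jaw": -1},
    {"delta_pos": [0,0,-10],"turn": 0,"jaw": -1},
    {"delta_pos": [0,0,-15],"turn": 0,"jaw": -1},
    {"delta_pos": [0,0,-15],"turn": 0,"jaw": -1},
    {"delta_pos": [0,0,-10],"turn": 0,"jaw": -1},
    {"delta_pos": [0,0,0],"turn": 0,"jaw": -1}
  ]
}}

```text
time: 3.78
tool_pos: [0.4564, -0.3705, 0.2905]
tcp_rot: [2.186, 2.251, 0.001]
wrist_force: [-0.0, -0.3, -1.9]
width: 0.567
grip_force: 83.0
```

Run:
```python
from h import *;from workcell import bot
c=shot(bot,"wrist","w2");b=shot(bot,"side","s2");s=c["state"];print(s["time"],s["tool_pos"],s["tcp_rot"],s["wrist_force"])
a=c["pixels"][:,:,::-1][100:400,120:520];p=b["pixels"][:,:,::-1][60:210,300:450]
cv2.imwrite("pics/m2.png",np.hstack([a,cv2.resize(p,(300,300),interpolation=cv2.INTER_CUBIC)]))
```

```text
3.7833 [ 0.45639756 -0.3704978   0.29051647] [2.18589280e+00 2.25051278e+00 5.03929886e-04] [-0.0327636  -0.30311625 -1.91824733]
```

View pics/m2.png

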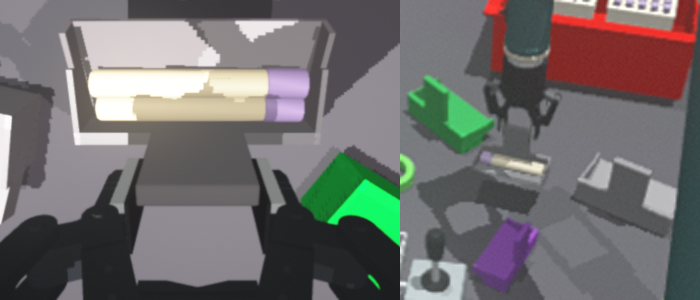

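The tray is held level with both tubes against the back wall. I'll lift it, turn it to the slot's yaw (about 0.24 rad), and hover on the pan side for a closer look.

Request:
{"method": "drive_tool", "body": {
  "increments": [
    {"delta_pos": [0,0,-12],"turn": 0,"jaw": -1},
    {"delta_pos": [0,0,-24],"turn": -0.03,"jaw": -1},
    {"delta_pos": [0,0,-24],"turn": -0.05,"jaw": -1},
    {"delta_pos": [0,0,-24],"turn": -0.05,"jaw": -1},
    {"delta_pos": [0,0,-24],"turn": -0.05,"jaw": -1},
    {"delta_pos": [0,0,-24],"turn": -0.03,"jaw": -1},
    {"delta_pos": [0,0,-12],"turn": 0,"jaw": -1}
  ]
}}

```text
time: 4.47
tool_pos: [0.4559, -0.3703, 0.435]
tcp_rot: [1.938, 2.469, -0.0]
wrist_force: [0.8, -0.3, -1.6]
width: 0.564
grip_force: 83.3
```

Request:
{"method": "drive_tool", "body": {
  "increments": [
    {"delta_pos": [4,5,0],"turn": 0,"jaw": -1},
    {"delta_pos": [8,10,0],"turn": 0,"jaw": -1},
    {"delta_pos": [12,15,0],"turn": 0,"jaw": -1},
    {"delta_pos": [16,20,0],"turn": 0,"jaw": -1},
    {"delta_pos": [16,20,0],"turn": 0,"jaw": -1},
    {"delta_pos": [16,20,0],"turn": 0,"jaw": -1},
    {"delta_pos": [16,20,0],"turn": 0,"jaw": -1},
    {"delta_pos": [16,20,0],"turn": 0,"jaw": -1}
  ]
}}

```text
time: 5.13
tool_pos: [0.5577, -0.2357, 0.4283]
tcp_rot: [-1.938, -2.466, 0.001]
wrist_force: [-0.1, 0.0, -2.5]
width: 0.565
grip_force: 83.2
```

Request:
{"method": "drive_tool", "body": {
  "increments": [
    {"delta_pos": [16,20,0],"turn": 0,"jaw": -1},
    {"delta_pos": [16,20,0],"turn": 0,"jaw": -1},
    {"delta_pos": [16,20,0],"turn": 0,"jaw": -1},
    {"delta_pos": [16,20,0],"turn": 0,"jaw": -1},
    {"delta_pos": [16,20,0],"turn": 0,"jaw": -1},
    {"delta_pos": [12,15,0],"turn": 0,"jaw": -1},
    {"delta_pos": [8,10,0],"turn": 0,"jaw": -1},
    {"delta_pos": [5,5,0],"turn": 0,"jaw": -1}
  ]
}}

```text
time: 5.8
tool_pos: [0.6593, -0.103, 0.4287]
tcp_rot: [-1.936, -2.469, 0.002]
wrist_force: [-0.1, 0.2, -4.0]
width: 0.566
grip_force: 83.2
```

Request:
{"method": "drive_tool", "body": {
  "increments": [
    {"delta_pos": [0,0,0],"turn": 0,"jaw": -1},
    {"delta_pos": [0,0,0],"turn": 0,"jaw": -1}
  ]
}}

```text
time: 5.97
tool_pos: [0.6584, -0.1053, 0.4304]
tcp_rot: [-1.939, -2.469, 0.003]
wrist_force: [0.2, -0.3, -2.9]
width: 0.564
grip_force: 83.2
```

Run:
```python
from h import *;from workcell import bot
c=shot(bot,"wrist","w3");s=c["state"];print(s["time"],s["tool_pos"],s["tcp_rot"],s["wrist_force"])
shot(bot,"scene","c3");shot(bot,"side","s3")
```

```text
5.9667 [ 0.65844315 -0.10528937  0.43044939] [-1.93914967 -2.46947453  0.00251359] [ 0.1734661  -0.25869389 -2.91008075]
```

View pics/w3.png

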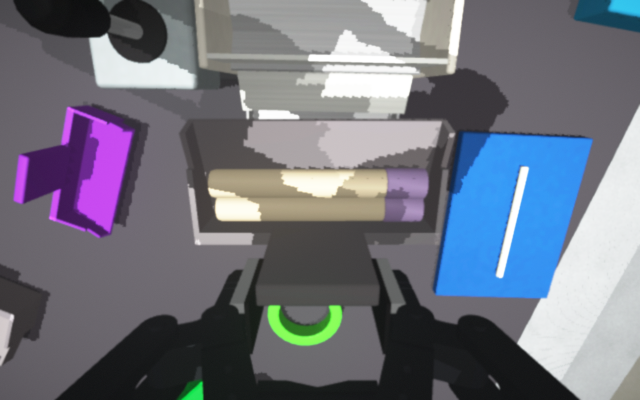

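The wrist view shows the slot's near wall top at rows 53–65, from x=205 to 455. The end plates' pan-side corners are at about (201,68) and (452,74). The tray is level and the tubes are seated.

Run:
```python
from h import *;import pickle
c=pickle.load(open("w3.pkl","rb"))
for z in(.166,):
    a=onz(c,201,68,z);b=onz(c,452,74,z);yaw=np.arctan2(*(b-a)[[1,0]]);n=np.array([-np.sin(yaw),np.cos(yaw)])
    print(a,b,np.linalg.norm(b-a),yaw,(a+b)[:2]/2+.031*n)
a=onz(c,205,53,.166);b=onz(c,455,65,.166);print(a,b,np.arctan2(*(b-a)[[1,0]]))
# tray lip line (z rel?) and tool
R=Ro.from_rotvec(c["state"]["tcp_rot"]).as_matrix();print("tool yaw",np.arctan2(R[1,1],R[0,1]),pose(c)[:3,3])
g=cv2.cvtColor(c["pixels"],cv2.COLOR_RGB2GRAY)
for x in(230,260,400,430): print(x,g[40:80,x])
```

```text
[ 0.5639 -0.0327  0.166 ] [0.72   0.0017 0.166 ] 0.15984545661356786 0.21690468089301912 [0.63527856 0.01477362]
[ 0.5652 -0.0234  0.166 ] [0.7199 0.0072 0.166 ] 0.19528139809489933
tool yaw 0.23943517464977895 [ 0.63896656 -0.02714309  0.39939932]
230 [123 124 125 125 123 124 123 123 123 124 125 124 127 141 160 167 167 164
 148 124 115 115 119 124 127 127 126 126 125 121 123 124 116  91  66  58
  56  57  55  52]
260 [129 129 129 128 129 130 130 128 126 126 130 130 130 137 158 168 172 170
 162 142 122 118 120 123 129 129 129 129 122 112 114 130 144 148 149 149
 152 152 151 149]
400 [162 162 162 162 163 163 164 165 165 164 164 164 162 153 132 127 147 196
 229 238 251 255 253 198 143 145 175 228 245 248 247 243 227 195 212 247
 254 255 255 255]
430 [165 167 167 167 162 141 125 121 122 121 121 122 121 122 121 121 123 146
 201 228 232 232 226 190 143 126 120 120 121 121 121 121 121 122 121 115
  93  67  57  58]
```

Run:
```python
from h import *;import pickle
c=pickle.load(open("w3.pkl","rb"))
a=onz(c,230,55.8,.166);b=onz(c,430,60.2,.166);yaw=np.arctan2(*(b-a)[[1,0]]);e=np.array([np.cos(yaw),np.sin(yaw)]);n=np.array([-e[1],e[0]])
m=(onz(c,201,68,.166)+onz(c,452,74,.166))[:2]/2
C=a[:2]+e*((m-a[:2])@e)+.0235*n;print(yaw,C)
s=c["state"]["tool_pos"][:2]-C;print("tcp in unit",s@e,s@n)
for v in [(183,120),(455,121),(196,244),(440,243)]: print(v)
# tray corners: lip ends (z tray 34 end-wall tops)
zb=.4304-.2365+.034
for v in [(182,130),(457,133),(194,243),(442,244)]:
    p=onz(c,*v,zb)[:2]-C;print(v,(p@e).round(4),(p@n).round(4))
print("tab",[(lambda p:((p@e).round(4),(p@n).round(4)))(onz(c,u,290,.4304-.2365+.09)[:2]-C) for u in(258,379)])
```

```text
0.21858279096763317 [0.63520177 0.01487937]
tcp in unit -0.0033697917669639546 -0.12234922669157881
(183, 120)
(455, 121)
(196, 244)
(440, 243)
(182, 130) -0.0719 -0.0627
(457, 133) 0.0635 -0.0613
(194, 243) -0.0716 -0.1237
(442, 244) 0.0642 -0.1213
tab [(np.float64(-0.0271), np.float64(-0.1164)), (np.float64(0.0197), np.float64(-0.1154))]
```

Request:
{"method": "drive_tool", "body": {
  "increments": [
    {"delta_pos": [0,1,0],"turn": 0.021,"jaw": -1},
    {"delta_pos": [5,2.5,4],"turn": 0,"jaw": -1},
    {"delta_pos": [10,0,8],"turn": 0,"jaw": -1},
    {"delta_pos": [12,0,8],"turn": 0,"jaw": -1},
    {"delta_pos": [10,0,8],"turn": 0,"jaw": -1},
    {"delta_pos": [5,0,4],"turn": 0,"jaw": -1},
    {"delta_pos": [0,0,0],"turn": 0,"jaw": -1},
    {"delta_pos": [0,0,0],"turn": 0,"jaw": -1}
  ],
  "grip_force": 40
}}

```text
time: 6.78
tool_pos: [0.6528, -0.0628, 0.3989]
tcp_rot: [-1.964, -2.451, 0.001]
wrist_force: [0.3, -0.8, -2.5]
width: 0.563
grip_force: 83.2
```

```bash
cat > u.py <<'E'
from h import *
C=np.array([.6352,.0149]);yw=.2186;e=np.array([np.cos(yw),np.sin(yw)]);n=np.array([-e[1],e[0]])
def st(bot):
    s=bot.read_state();p=s["tool_pos"];d=p[:2]-C;f=s["wrist_force"];R=Ro.from_rotvec(s["tcp_rot"]).as_matrix()
    print("t %.2f unit tcp mm"%s["time"],(np.array([d@e,d@n,p[2]])*1e3).round(1),"F",np.round([f[:2]@e,f[:2]@n,f[2]],1),"yaw %.3f"%np.arctan2(R[1,1],R[0,1]),"w",s["width"].round(3))
E
python3 -c "
from u import *;from workcell import bot
st(bot)"
```

```text
Traceback (most recent call last):
  File "u.py", line 5, in st
    print("t %.2f unit tcp mm"%s["time"],(np.array([d@e,d@n,p[2]])*1e3).round(1),"F",np.round([f[:2]@e,f[:2]@n,f[2]],1),"yaw %.3f"%np.arctan2(R[1,1],R[0,1]),"w",s["width"].round(3))
                                                                                                                                                                 ^^^^^^^^^^^^^^^^
AttributeError: 'float' object has no attribute 'round'
```

Request:
{"method": "drive_tool", "body": {
  "increments": [
    {"delta_pos": [2,0,4],"turn": 0,"jaw": -1},
    {"delta_pos": [3,0,4],"turn": 0,"jaw": -1},
    {"delta_pos": [0,0,2],"turn": 0,"jaw": -1},
    {"delta_pos": [0,0,1],"turn": 0,"jaw": -1},
    {"delta_pos": [0,0,0],"turn": 0,"jaw": -1}
  ],
  "grip_force": 30
}}

```text
time: 7.2
tool_pos: [0.652, -0.059, 0.3883]
tcp_rot: [-1.967, -2.449, 0.001]
wrist_force: [0.4, 0.2, -2.7]
width: 0.565
grip_force: 83.2
```

```bash
sed -i 's/s\["width"\].round(3)/round(s["width"],3),"g",round(s["grip_force"],1)/' u.py; python3 -c "
from u import *;from workcell import bot
st(bot)"
```

```text
t 7.20 unit tcp mm [ 3.000e-01 -7.580e+01  3.883e+02] F [ 0.5  0.1 -2.7] yaw 0.218 w 0.565 g 83.2
```

Request:
{"method": "drive_tool", "body": {
  "increments": [
    {"delta_pos": [3,0,0],"turn": 0,"jaw": -1},
    {"delta_pos": [3,0,0],"turn": 0,"jaw": -1},
    {"delta_pos": [3,0,-1],"turn": 0,"jaw": -1},
    {"delta_pos": [3,0,-2],"turn": 0,"jaw": -1},
    {"delta_pos": [0,0,0],"turn": 0,"jaw": -1}
  ],
  "grip_force": 30
}}

```text
time: 7.62
tool_pos: [0.6495, -0.0475, 0.392]
tcp_rot: [1.964, 2.449, -0.003]
wrist_force: [1.4, -5.0, -5.2]
width: 0.565
grip_force: 82.8
```

```bash
python3 -c "
from u import *;from workcell import bot
st(bot)
c=shot(bot,'wrist','w4')
cv2.imwrite('pics/w4c.png',c['pixels'][0:300,130:510,::-1])"
```

```text
t 7.62 unit tcp mm [  0.4 -64.1 392. ] F [ 0.3 -5.2 -5.2] yaw 0.219 w 0.565 g 82.8
```

View pics/w4c.png

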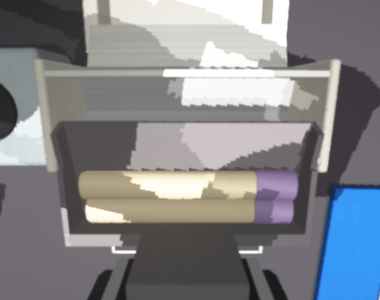

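Contact has been made: the wall pushes the tray with 5 N. The lip is at crop row 122 just beyond the near wall, with the tubes still seated. I'll follow the tipping arc gently and track the tubes by colour.

Request:
{"method": "drive_tool", "body": {
  "increments": [
    {"delta_pos": [3,0,-1],"turn": 0,"jaw": -1},
    {"delta_pos": [3,0,-1],"turn": 0,"jaw": -1},
    {"delta_pos": [3,0,-1],"turn": 0,"jaw": -1},
    {"delta_pos": [0,0,0],"turn": 0,"jaw": -1}
  ]
}}

```text
time: 8.0
tool_pos: [0.6477, -0.0394, 0.3955]
tcp_rot: [1.965, 2.447, -0.003]
wrist_force: [0.9, -6.7, -2.8]
width: 0.567
grip_force: 81.7
```

```bash
cat >> u.py <<'E'
def tube(c):
    h=cv2.cvtColor(c["pixels"][60:260,130:510],cv2.COLOR_RGB2HSV).astype(int)
    m=((h[...,0]>14)&(h[...,0]<33)&(h[...,1]>50)&(h[...,2]>70)).astype(np.uint8)
    m=cv2.morphologyEx(m,cv2.MORPH_OPEN,np.ones((5,5),np.uint8))
    ys,xs=np.nonzero(m)
    print("tube rows",(np.percentile(ys,[1,50,99])+60) if len(ys) else None,"cols",(np.percentile(xs,[1,99])+130) if len(xs) else None,len(ys))
E
python3 -c "
from u import *;from workcell import bot;import pickle
tube(pickle.load(open('w3.pkl','rb')));tube(pickle.load(open('w4.pkl','rb')))
st(bot)
c=shot(bot,'wrist','w5');tube(c)"
```

```text
tube rows [169. 196. 220.] cols [212. 383.] 6178
tube rows [171. 201. 222.] cols [212. 383.] 6388
t 8.00 unit tcp mm [  0.4 -55.7 395.5] F [-0.6 -6.7 -2.8] yaw 0.218 w 0.567 g 81.7
tube rows [182. 207. 232.] cols [215. 382.] 6905
```

The tray is tipping on the friction hinge, about 6° so far. Continuing.

Request:
{"method": "drive_tool", "body": {
  "increments": [
    {"delta_pos": [3,0,-0.8],"turn": 0,"jaw": -1},
    {"delta_pos": [3,0,-0.8],"turn": 0,"jaw": -1},
    {"delta_pos": [3,0,-0.7],"turn": 0,"jaw": -1},
    {"delta_pos": [2,0,-0.5],"turn": 0,"jaw": -1},
    {"delta_pos": [0,0,0],"turn": 0,"jaw": -1}
  ]
}}

```text
time: 8.47
tool_pos: [0.6455, -0.0289, 0.3983]
tcp_rot: [1.964, 2.446, -0.003]
wrist_force: [1.5, -6.9, -3.2]
width: 0.562
grip_force: 80.7
```

```bash
python3 -c "
from u import *;from workcell import bot
st(bot)
c=shot(bot,'wrist','w6');tube(c)"
```

```text
t 8.47 unit tcp mm [  0.5 -45.  398.3] F [-0.  -7.1 -3.2] yaw 0.218 w 0.562 g 80.7
tube rows [196. 218. 246.] cols [219. 380.] 7239
```

The tilt is about 13°, but the lip already reaches mid-slot. I'll slide the tray back 10 mm so the tubes have more room, then tip slowly.

Request:
{"method": "drive_tool", "body": {
  "increments": [
    {"delta_pos": [-2,0,-1],"turn": 0,"jaw": -1},
    {"delta_pos": [-4,0,0],"turn": 0,"jaw": -1},
    {"delta_pos": [-4,0,2],"turn": 0,"jaw": -1},
    {"delta_pos": [-2,0,4],"turn": 0,"jaw": -1},
    {"delta_pos": [0,0,2],"turn": 0,"jaw": -1},
    {"delta_pos": [1.5,0,0],"turn": 0,"jaw": -1},
    {"delta_pos": [1.5,0,0],"turn": 0,"jaw": -1},
    {"delta_pos": [0,0,0],"turn": 0,"jaw": -1}
  ]
}}

```text
time: 9.18
tool_pos: [0.6474, -0.0377, 0.3951]
tcp_rot: [1.963, 2.446, -0.001]
wrist_force: [-4.5, -6.4, 12.6]
width: 0.568
grip_force: 82.4
```

```bash
python3 -c "
from u import *;from workcell import bot
st(bot)
c=shot(bot,'wrist','w7');tube(c)"
```

```text
t 9.18 unit tcp mm [  0.5 -54.  395.1] F [-5.8 -5.3 12.6] yaw 0.218 w 0.568 g 82.4
tube rows [193. 214. 243.] cols [218. 380.] 7255
```

Request:
{"method": "drive_tool", "body": {
  "increments": [
    {"delta_pos": [2,0,-1.5],"turn": 0,"jaw": -1},
    {"delta_pos": [2,0,-1],"turn": 0,"jaw": -1},
    {"delta_pos": [2,0,-0.8],"turn": 0,"jaw": -1},
    {"delta_pos": [2,0,-0.8],"turn": 0,"jaw": -1},
    {"delta_pos": [0,0,0],"turn": 0,"jaw": -1}
  ]
}}

```text
time: 9.65
tool_pos: [0.6462, -0.0298, 0.3967]
tcp_rot: [1.962, 2.445, -0.001]
wrist_force: [1.7, -8.3, 6.1]
width: 0.564
grip_force: 81.5
```

```bash
python3 -c "
from u import *;from workcell import bot
st(bot)
c=shot(bot,'wrist','w8');tube(c)"
```

```text
t 9.65 unit tcp mm [  1.  -46.  396.7] F [-0.2 -8.4  6.1] yaw 0.218 w 0.564 g 81.5
tube rows [195. 217. 245.] cols [219. 380.] 7224
```

Request:
{"method": "drive_tool", "body": {
  "increments": [
    {"delta_pos": [1,0,1],"turn": 0,"jaw": -1},
    {"delta_pos": [1,0,1],"turn": 0,"jaw": -1},
    {"delta_pos": [1,0,0.5],"turn": 0,"jaw": -1},
    {"delta_pos": [1,0,0],"turn": 0,"jaw": -1},
    {"delta_pos": [0,0,0],"turn": 0,"jaw": -1}
  ]
}}

```text
time: 10.12
tool_pos: [0.6456, -0.0279, 0.3969]
tcp_rot: [1.96, 2.441, -0.004]
wrist_force: [-1.0, -14.1, 13.8]
width: 0.565
grip_force: 82.6
```

```bash
python3 -c "
from u import *;from workcell import bot
st(bot)
c=shot(bot,'wrist','w9');tube(c)"
```

```text
t 10.12 unit tcp mm [  0.9 -44.  396.9] F [ -4.  -13.5  13.8] yaw 0.218 w 0.565 g 82.6
tube rows [196. 218. 247.] cols [221. 379.] 7112
```

Request:
{"method": "drive_tool", "body": {
  "increments": [
    {"delta_pos": [1.5,0,0],"turn": 0,"jaw": -1},
    {"delta_pos": [1.5,0,0],"turn": 0,"jaw": -1},
    {"delta_pos": [1,0,0],"turn": 0,"jaw": -1},
    {"delta_pos": [0,0,0],"turn": 0,"jaw": -1}
  ]
}}

```text
time: 10.5
tool_pos: [0.6449, -0.0242, 0.3977]
tcp_rot: [1.958, 2.441, -0.004]
wrist_force: [-1.9, -14.9, 14.4]
width: 0.563
grip_force: 82.9
```

```bash
python3 -c "
from u import *;from workcell import bot
st(bot)
c=shot(bot,'wrist','w10');tube(c)"
```

```text
t 10.50 unit tcp mm [  1.  -40.3 397.7] F [ -5.1 -14.1  14.4] yaw 0.219 w 0.563 g 82.9
tube rows [201. 223. 251.] cols [223. 379.] 6854
```

Request:
{"method": "drive_tool", "body": {
  "increments": [
    {"delta_pos": [1,0,0.4],"turn": 0,"jaw": -1},
    {"delta_pos": [1,0,0.4],"turn": 0,"jaw": -1},
    {"delta_pos": [1,0,0],"turn": 0,"jaw": -1},
    {"delta_pos": [1,0,0],"turn": 0,"jaw": -1},
    {"delta_pos": [0,0,0],"turn": 0,"jaw": -1}
  ]
}}

```text
time: 10.97
tool_pos: [0.6441, -0.0201, 0.3981]
tcp_rot: [1.957, 2.441, -0.002]
wrist_force: [-3.5, -14.3, 19.2]
width: 0.566
grip_force: 83.9
```

```bash
python3 -c "
from u import *;from workcell import bot
st(bot)
c=shot(bot,'wrist','w11');tube(c)"
```

```text
t 10.97 unit tcp mm [  1.1 -36.  398.1] F [ -6.5 -13.2  19.2] yaw 0.219 w 0.566 g 83.9
tube rows [207. 231. 258.] cols [227. 378.] 6789
```

Request:
{"method": "drive_tool", "body": {
  "increments": [
    {"delta_pos": [0.6,0,0.1],"turn": 0,"jaw": -1},
    {"delta_pos": [0.6,0,0.1],"turn": 0,"jaw": -1},
    {"delta_pos": [0.6,0,0.1],"turn": 0,"jaw": -1},
    {"delta_pos": [0.6,0,0.1],"turn": 0,"jaw": -1},
    {"delta_pos": [0.6,0,0.1],"turn": 0,"jaw": -1},
    {"delta_pos": [0,0,0],"turn": 0,"jaw": -1},
    {"delta_pos": [0,0,0],"turn": 0,"jaw": -1}
  ]
}}

```text
time: 11.6
tool_pos: [0.6435, -0.0175, 0.3984]
tcp_rot: [1.958, 2.44, -0.002]
wrist_force: [-4.6, -14.2, 22.1]
width: 0.565
grip_force: 84.5
```

```bash
python3 -c "
from u import *;from workcell import bot
st(bot)
c=shot(bot,'wrist','w12');tube(c)"
```

```text
t 11.60 unit tcp mm [  1.1 -33.4 398.4] F [ -7.5 -12.9  22.1] yaw 0.218 w 0.565 g 84.5
tube rows [210. 233. 259.] cols [227. 378.] 6401
```

Request:
{"method": "drive_tool", "body": {
  "increments": [
    {"delta_pos": [0.7,0,0],"turn": 0,"jaw": -1},
    {"delta_pos": [0.7,0,0],"turn": 0,"jaw": -1},
    {"delta_pos": [0.7,0,0],"turn": 0,"jaw": -1},
    {"delta_pos": [0.7,0,0],"turn": 0,"jaw": -1},
    {"delta_pos": [0.7,0,0],"turn": 0,"jaw": -1},
    {"delta_pos": [0.7,0,0],"turn": 0,"jaw": -1},
    {"delta_pos": [0,0,0],"turn": 0,"jaw": -1},
    {"delta_pos": [0,0,0],"turn": 0,"jaw": -1}
  ]
}}

```text
time: 12.32
tool_pos: [0.6428, -0.0136, 0.3987]
tcp_rot: [1.956, 2.439, -0.002]
wrist_force: [-3.8, -15.6, 22.6]
width: 0.564
grip_force: 85.1
```

```bash
python3 -c "
from u import *;from workcell import bot
st(bot)
c=shot(bot,'wrist','w13');tube(c)"
```

```text
t 12.32 unit tcp mm [  1.2 -29.4 398.7] F [ -7.1 -14.4  22.6] yaw 0.219 w 0.564 g 85.1
tube rows [215. 236. 259.] cols [225. 378.] 5780
```

Request:
{"method": "drive_tool", "body": {
  "increments": [
    {"delta_pos": [0.8,0,0],"turn": 0,"jaw": -1},
    {"delta_pos": [0.8,0,0],"turn": 0,"jaw": -1},
    {"delta_pos": [0.8,0,0],"turn": 0,"jaw": -1},
    {"delta_pos": [0.8,0,0],"turn": 0,"jaw": -1},
    {"delta_pos": [0.8,0,0],"turn": 0,"jaw": -1},
    {"delta_pos": [0,0,0],"turn": 0,"jaw": -1},
    {"delta_pos": [0,0,0],"turn": 0,"jaw": -1},
    {"delta_pos": [0,0,0],"turn": 0,"jaw": -1}
  ]
}}

```text
time: 13.03
tool_pos: [0.642, -0.0091, 0.3988]
tcp_rot: [1.957, 2.439, 0.0]
wrist_force: [-3.4, -13.2, 22.6]
width: 0.56
grip_force: 85.7
```

```bash
sed -i 's/60:260/60:320/' u.py; python3 -c "
from u import *;from workcell import bot
st(bot)
c=shot(bot,'wrist','w14');tube(c)"
```

```text
t 13.03 unit tcp mm [  1.4 -24.9 398.8] F [ -6.2 -12.2  22.6] yaw 0.219 w 0.56 g 85.7
tube rows [178. 206. 232.] cols [216. 380.] 7703
```

The tubes have started rolling towards the lip, so I'll hold still.

Request:
{"method": "drive_tool", "body": {
  "increments": [
    {"delta_pos": [0,0,0],"turn": 0,"jaw": -1},
    {"delta_pos": [0,0,0],"turn": 0,"jaw": -1},
    {"delta_pos": [0,0,0],"turn": 0,"jaw": -1},
    {"delta_pos": [0,0,0],"turn": 0,"jaw": -1},
    {"delta_pos": [0,0,0],"turn": 0,"jaw": -1},
    {"delta_pos": [0,0,0],"turn": 0,"jaw": -1}
  ]
}}

```text
time: 13.58
tool_pos: [0.642, -0.0091, 0.3988]
tcp_rot: [1.957, 2.439, 0.0]
wrist_force: [-3.7, -12.7, 22.4]
width: 0.566
grip_force: 85.8
```

```bash
python3 -c "
from u import *;from workcell import bot
st(bot)
c=shot(bot,'wrist','w15');tube(c)
d=shot(bot,'scene','c15')
cv2.imwrite('pics/m15.png',np.hstack([c['pixels'][0:300,130:510,::-1],cv2.resize(d['pixels'][190:290,260:365,::-1],(400,300),interpolation=cv2.INTER_CUBIC)]))"
```

```text
t 13.58 unit tcp mm [  1.5 -24.9 398.8] F [ -6.4 -11.6  22.4] yaw 0.219 w 0.566 g 85.8
tube rows [146. 162. 176.] cols [240. 366.] 2806
```

View pics/m15.png

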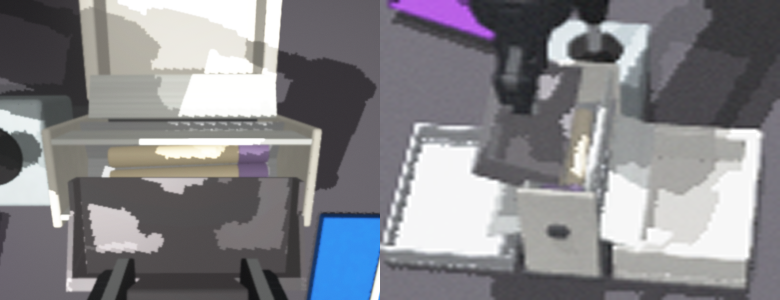

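Both tubes lie in the slot (crop rows 146–176) and the tray is empty. I'll lift it away and carry it back to its old place.

Request:
{"method": "drive_tool", "body": {
  "increments": [
    {"delta_pos": [-2,0,-10],"turn": 0,"jaw": -1},
    {"delta_pos": [-4,0,-15],"turn": 0,"jaw": -1},
    {"delta_pos": [-10,-5,-15],"turn": 0,"jaw": -1},
    {"delta_pos": [-16,-14,0],"turn": 0,"jaw": -1},
    {"delta_pos": [-22,-20,0],"turn": 0.031,"jaw": -1},
    {"delta_pos": [-22,-20,0],"turn": 0.031,"jaw": -1},
    {"delta_pos": [-22,-20,0],"turn": 0.031,"jaw": -1},
    {"delta_pos": [-22,-20,0],"turn": 0.031,"jaw": -1}
  ]
}}

```text
time: 14.35
tool_pos: [0.5641, -0.1417, 0.4297]
tcp_rot: [-2.114, -2.321, -0.001]
wrist_force: [0.4, 0.4, -2.9]
width: 0.564
grip_force: 83.2
```

Request:
{"method": "drive_tool", "body": {
  "increments": [
    {"delta_pos": [-22,-20,0],"turn": 0.031,"jaw": -1},
    {"delta_pos": [-22,-20,0],"turn": 0.031,"jaw": -1},
    {"delta_pos": [-22,-20,0],"turn": 0,"jaw": -1},
    {"delta_pos": [-22,-20,0],"turn": 0,"jaw": -1},
    {"delta_pos": [-18,-16,0],"turn": 0,"jaw": -1},
    {"delta_pos": [-9,-8,0],"turn": 0,"jaw": -1},
    {"delta_pos": [0,0,0],"turn": 0,"jaw": -1}
  ]
}}

```text
time: 14.93
tool_pos: [0.4654, -0.2626, 0.43]
tcp_rot: [-2.188, -2.253, -0.0]
wrist_force: [0.3, 0.2, -2.0]
width: 0.56
grip_force: 83.1
```

```bash
python3 -c "
from u import *;from workcell import bot
st(bot);print(bot.read_state()['tool_pos'])"
```

```text
t 14.93 unit tcp mm [-225.9 -234.1  430. ] F [ 0.3  0.1 -2. ] yaw 0.029 w 0.56 g 83.1
[ 0.46544045 -0.2625771   0.43002873]
```

Request:
{"method": "drive_tool", "body": {
  "increments": [
    {"delta_pos": [-18,-3,10],"turn": 0,"jaw": -1},
    {"delta_pos": [-24,-4,26],"turn": 0,"jaw": -1},
    {"delta_pos": [-20,-4,34],"turn": 0,"jaw": -1},
    {"delta_pos": [-10,0,34],"turn": 0,"jaw": -1},
    {"delta_pos": [0,0,30],"turn": 0,"jaw": -1},
    {"delta_pos": [0,0,20],"turn": 0,"jaw": -1},
    {"delta_pos": [0,0,10],"turn": 0,"jaw": -1},
    {"delta_pos": [0,0,5],"turn": 0,"jaw": -1}
  ]
}}

```text
time: 15.6
tool_pos: [0.4581, -0.3324, 0.2592]
tcp_rot: [-2.182, -2.254, -0.001]
wrist_force: [-0.1, 0.5, -2.2]
width: 0.566
grip_force: 83.0
```

Request:
{"method": "drive_tool", "body": {
  "increments": [
    {"delta_pos": [0,0,4],"turn": 0,"jaw": -1},
    {"delta_pos": [0,0,3],"turn": 0,"jaw": -1},
    {"delta_pos": [0,0,2],"turn": 0,"jaw": -1},
    {"delta_pos": [0,0,0],"turn": 0,"jaw": -1}
  ]
}}

```text
time: 15.93
tool_pos: [0.4587, -0.334, 0.2538]
tcp_rot: [2.184, 2.256, 0.001]
wrist_force: [-0.5, -0.2, -2.1]
width: 0.563
grip_force: 83.1
```

Request:
{"method": "drive_tool", "body": {
  "increments": [
    {"delta_pos": [0,0,2.5],"turn": 0,"jaw": -1},
    {"delta_pos": [0,0,2.5],"turn": 0,"jaw": -1},
    {"delta_pos": [0,0,2],"turn": 0,"jaw": -1},
    {"delta_pos": [0,0,0],"turn": 0,"jaw": -1}
  ]
}}

```text
time: 16.27
tool_pos: [0.4579, -0.3337, 0.2455]
tcp_rot: [-2.185, -2.256, 0.0]
wrist_force: [0.6, 0.3, -2.1]
width: 0.562
grip_force: 83.1
```

Request:
{"method": "drive_tool", "body": {
  "increments": [
    {"delta_pos": [0,0,2],"turn": 0,"jaw": -1},
    {"delta_pos": [0,0,2],"turn": 0,"jaw": -1},
    {"delta_pos": [0,0,0],"turn": 0,"jaw": -1}
  ]
}}

```text
time: 16.52
tool_pos: [0.4582, -0.3344, 0.2439]
tcp_rot: [2.185, 2.256, -0.001]
wrist_force: [-5.9, 2.0, 11.4]
width: 0.562
grip_force: 84.6
```

Request:
{"method": "drive_tool", "body": {
  "increments": [
    {"delta_pos": [-5,0,0.2],"turn": 0,"jaw": -1},
    {"delta_pos": [-5,0,0.5],"turn": 0,"jaw": -1},
    {"delta_pos": [-5,0,0.8],"turn": 0,"jaw": -1},
    {"delta_pos": [-5,0,1.2],"turn": 0,"jaw": -1},
    {"delta_pos": [0,0,0],"turn": 0,"jaw": -1}
  ]
}}

```text
time: 16.93
tool_pos: [0.4603, -0.3552, 0.2428]
tcp_rot: [2.183, 2.252, 0.002]
wrist_force: [-0.8, 1.4, 13.7]
width: 0.56
grip_force: 85.8
```

Request:
{"method": "drive_tool", "body": {
  "increments": [
    {"delta_pos": [-5,0,1.6],"turn": 0,"jaw": -1},
    {"delta_pos": [-5,0,2],"turn": 0,"jaw": -1},
    {"delta_pos": [-4,0,2],"turn": 0,"jaw": -1},
    {"delta_pos": [0,0,1],"turn": 0,"jaw": -1},
    {"delta_pos": [0,0,0],"turn": 0,"jaw": -1}
  ]
}}

```text
time: 17.35
tool_pos: [0.4609, -0.3706, 0.2386]
tcp_rot: [2.181, 2.25, -0.001]
wrist_force: [-5.5, -0.7, 23.4]
width: 0.564
grip_force: 89.5
```

Run:
```python
from u import *;from workcell import bot
st(bot);c=shot(bot,"wrist","w20")
import pickle
d=pickle.load(open("w2.pkl","rb"))  # upright reference, same grip
for k,q in(("ref",d),("now",c)):
    g=cv2.cvtColor(q["pixels"],cv2.COLOR_RGB2GRAY).astype(int)
    for x in(188,448): print(k,x,g[104:240:4,x])
```

```text
t 17.35 unit tcp mm [-253.8 -338.5  238.6] F [-5.5  0.5 23.4] yaw 0.031 w 0.564 g 89.5
ref 188 [122 123 122 122 122 123  99  83  83  90 124 176 204 208 207 203 150 242
 241 238 231 218 185 159 140 131 130 130 149 150 149 149 147 147]
ref 448 [ 77  78  78  77  79 100 103  85  98 126 136 137 137 131 107  84  83 114
 100  87  82  80  79  78  78  79  78  96 145 144 144 144 145 144]
now 188 [131 131 131 131 132 132 132 132 133 133 132 117 223 227 225 214 186 153
 135 135 133 139 135 135 134 134 134 134 134 134 134 133 134 134]
now 448 [ 83  84  84  84  85  84  84  84  83  84  85  86 119 101  88  85  84  85
  85  85  85  85  85  84  85  84  85  86  85  85  84  85  84  85]
```

Request:
{"method": "drive_tool", "body": {
  "increments": [
    {"delta_pos": [-2,0,0],"turn": 0,"jaw": -1},
    {"delta_pos": [0,0,-3],"turn": 0,"jaw": -1},
    {"delta_pos": [0,0,0],"turn": 0,"jaw": 0.4},
    {"delta_pos": [0,0,0],"turn": 0,"jaw": 1},
    {"delta_pos": [0,0,0],"turn": 0,"jaw": 1},
    {"delta_pos": [0,0,0],"turn": 0,"jaw": 1},
    {"delta_pos": [0,0,0],"turn": 0,"jaw": 1},
    {"delta_pos": [0,0,0],"turn": 0,"jaw": 1}
  ]
}}

```text
time: 18.07
tool_pos: [0.4591, -0.3696, 0.2349]
tcp_rot: [-2.185, -2.256, 0.0]
wrist_force: [-0.3, -1.0, 0.6]
width: 1.003
grip_force: 0.0
```

Request:
{"method": "drive_tool", "body": {
  "increments": [
    {"delta_pos": [0,0,-10],"turn": 0,"jaw": 1},
    {"delta_pos": [0,0,-25],"turn": 0,"jaw": 1},
    {"delta_pos": [0,0,-40],"turn": 0,"jaw": 1},
    {"delta_pos": [0,0,-40],"turn": 0,"jaw": 1},
    {"delta_pos": [0,0,-40],"turn": 0,"jaw": 1},
    {"delta_pos": [0,0,-10],"turn": 0,"jaw": 1},
    {"delta_pos": [0,0,0],"turn": 0,"jaw": 1}
  ]
}}

```text
time: 18.65
tool_pos: [0.4604, -0.3708, 0.4071]
tcp_rot: [2.178, 2.249, 0.001]
wrist_force: [1.0, 0.3, 0.4]
width: 1.0
grip_force: 0.0
```

Run:
```python
from u import *;from workcell import bot
st(bot);c=shot(bot,"wrist","w21");S=shot(bot,"scene","c21");D=shot(bot,"side","s21")
print(c["state"]["tool_pos"])
f=lambda im,w,h:cv2.resize(im[:,:,::-1],(w,h),interpolation=cv2.INTER_CUBIC)
P=S["pixels"];Q=D["pixels"];W=c["pixels"]
top=np.hstack([f(W[80:240,200:456],400,250),f(P[165:215,205:285],400,250)])
bot_=np.hstack([f(P[200:290,260:370],400,330),f(Q[110:260,230:410],400,330)])
cv2.imwrite("pics/m21.png",np.vstack([top,bot_]))
```

```text
t 18.65 unit tcp mm [-254.3 -338.6  407.1] F [1.  0.1 0.4] yaw 0.032 w 1.0 g 0.0
[ 0.46042266 -0.37078937  0.4071474 ]
```

View pics/m21.png

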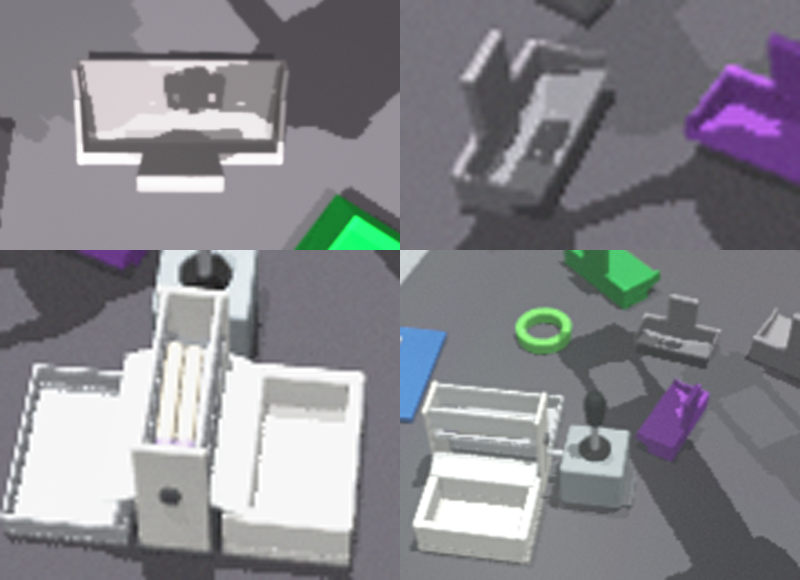

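The tray stands upright and empty, both tubes lie side by side in the cradle, and the stick is centred. Next is the stick, pushed from the pan side towards the tub with the fingers shut.

Request:
{"method": "drive_tool", "body": {
  "increments": [
    {"delta_pos": [15,2,0],"turn": 0,"jaw": -1},
    {"delta_pos": [31,5,0],"turn": 0,"jaw": -1},
    {"delta_pos": [31,5,0],"turn": 0,"jaw": -1},
    {"delta_pos": [31,5,0],"turn": 0,"jaw": -1},
    {"delta_pos": [31,5,0],"turn": 0,"jaw": -1},
    {"delta_pos": [31,5,0],"turn": 0,"jaw": -1},
    {"delta_pos": [31,5,0],"turn": 0,"jaw": -1},
    {"delta_pos": [31,5,0],"turn": 0,"jaw": -1}
  ]
}}

```text
time: 19.47
tool_pos: [0.4878, -0.1344, 0.3979]
tcp_rot: [-2.183, -2.253, 0.003]
wrist_force: [0.5, 0.7, -1.0]
width: -0.001
grip_force: 0.0
```

Request:
{"method": "drive_tool", "body": {
  "increments": [
    {"delta_pos": [31,5,0],"turn": 0,"jaw": -1},
    {"delta_pos": [20,4,0],"turn": 0,"jaw": -1},
    {"delta_pos": [9,0,0],"turn": 0,"jaw": -1},
    {"delta_pos": [0,0,0],"turn": -0.093,"jaw": -1},
    {"delta_pos": [0,0,0],"turn": -0.093,"jaw": -1},
    {"delta_pos": [0,0,0],"turn": 0,"jaw": -1},
    {"delta_pos": [0,0,0],"turn": 0,"jaw": -1}
  ]
}}

```text
time: 20.05
tool_pos: [0.4953, -0.0764, 0.3991]
tcp_rot: [-1.968, -2.446, 0.002]
wrist_force: [-1.2, 0.6, 0.5]
width: 0.002
grip_force: 0.0
```

```bash
cat >> u.py <<'E'
def knob(c):
    ang=[]
    P=lambda x,y,z:np.r_[C+e*x+n*y,z]
    g=cv2.cvtColor(c["pixels"],cv2.COLOR_RGB2GRAY)
    pts=np.array([proj(c,P(-.155,.095*np.sin(t),.088+.095*np.cos(t))) for t in np.arange(-.2,.5,.1)]).round(1)
    print(pts.tolist())
E
python3 -c "
from u import *;from workcell import bot
st(bot);knob(shot(bot,'side','s22'));knob(shot(bot,'scene','c22'))"
```

```text
t 20.05 unit tcp mm [-156.3  -58.8  399.1] F [-1.   0.8  0.5] yaw 0.215 w 0.002 g 0.0
[[318.3, 176.3], [317.8, 178.2], [317.4, 180.3], [316.9, 182.7], [316.5, 185.3], [316.0, 188.1], [315.6, 191.1]]
[[309.7, 187.9], [312.6, 187.9], [315.5, 188.0], [318.4, 188.4], [321.4, 188.9], [324.2, 189.6], [327.0, 190.4]]
```

Request:
{"method": "drive_tool", "body": {
  "increments": [
    {"delta_pos": [0,1,20],"turn": 0,"jaw": -1},
    {"delta_pos": [0,0,30],"turn": 0,"jaw": -1},
    {"delta_pos": [0,0,16],"turn": 0,"jaw": -1},
    {"delta_pos": [12,0,0],"turn": 0,"jaw": -1},
    {"delta_pos": [12,0,0],"turn": 0,"jaw": -1},
    {"delta_pos": [6,0,0],"turn": 0,"jaw": -1},
    {"delta_pos": [0,0,0],"turn": 0,"jaw": -1}
  ]
}}

```text
time: 20.73
tool_pos: [0.4906, -0.0456, 0.336]
tcp_rot: [1.964, 2.45, 0.003]
wrist_force: [-0.5, 0.2, -0.2]
width: -0.003
grip_force: 0.0
```

Request:
{"method": "drive_tool", "body": {
  "increments": [
    {"delta_pos": [5,0,0],"turn": 0,"jaw": -1},
    {"delta_pos": [5,0,0],"turn": 0,"jaw": -1},
    {"delta_pos": [5,0,0],"turn": 0,"jaw": -1},
    {"delta_pos": [5,0,0],"turn": 0,"jaw": -1},
    {"delta_pos": [5,0,0],"turn": 0,"jaw": -1},
    {"delta_pos": [4,0,0],"turn": 0,"jaw": -1},
    {"delta_pos": [0,0,0],"turn": 0,"jaw": -1}
  ]
}}

```text
time: 21.32
tool_pos: [0.4842, -0.0181, 0.3347]
tcp_rot: [1.965, 2.45, 0.001]
wrist_force: [1.8, -2.3, 1.6]
width: 0.005
grip_force: 1.3
```

Run:
```python
from u import *;from workcell import bot;import pickle
st(bot);c=shot(bot,'scene','c23');shot(bot,'side','s23')
r=pickle.load(open('c21.pkl','rb'))
for k in(r,c):
    g=cv2.cvtColor(k["pixels"],cv2.COLOR_RGB2GRAY).astype(int)
    for y in (182,188,194): print(y,g[y,296:340:2])
a=cv2.cvtColor(c["pixels"][205:285,285:335],cv2.COLOR_RGB2HSV)
```

```text
t 21.32 unit tcp mm [-154.5    0.5  334.7] F [ 1.3 -2.6  1.6] yaw 0.219 w 0.005 g 1.3
182 [119 120 116 119 120 120 119 119  82  69  72  75  72  75  72  71  72  74
  75  74  73  73]
188 [91 78 73 76 73 72 75 67 43 48 46 41 60 72 73 74 73 74 75 75 75 72]
194 [73 71 67 59 75 73 75 73 37 24 38 34 69 73 73 72 74 74 76 73 71 76]
182 [119 120 119 119 120 118 104  45 115  77  41  39 108 118 120 120 119 117
 118 118 105 104]
188 [148 129 117 119 118 119  77  76 126  79  49  71  76  34  39  36  47 109
 104 105 105 118]
194 [ 71  84  85  60 117 119 121 120 118  79  58  73  32  34  31  34  97 104
 103 117 117 118]
```

Request:
{"method": "drive_tool", "body": {
  "increments": [
    {"delta_pos": [3,0,0],"turn": 0,"jaw": -1},
    {"delta_pos": [3,0,0],"turn": 0,"jaw": -1},
    {"delta_pos": [1.5,0,0],"turn": 0,"jaw": -1},
    {"delta_pos": [0,0,0],"turn": 0,"jaw": -1},
    {"delta_pos": [0,0,0],"turn": 0,"jaw": -1}
  ]
}}

```text
time: 21.83
tool_pos: [0.4824, -0.0114, 0.3343]
tcp_rot: [-1.966, -2.45, 0.001]
wrist_force: [1.9, -3.2, -1.3]
width: 0.001
grip_force: 1.7
```

Run:
```python
from u import *;from workcell import bot
st(bot);c=shot(bot,'scene','c24')
g=cv2.cvtColor(c["pixels"],cv2.COLOR_RGB2GRAY).astype(int)
for y in (188,191,194): print(y,g[y,310:345])
```

```text
t 21.83 unit tcp mm [-154.9    7.5  334.3] F [ 1.1 -3.5 -1.3] yaw 0.218 w 0.001 g 1.7
188 [ 90  71  66 111 124 122  87  67  58  45  57 111 116  76  44  31  33  34
  32  51  53  53  94 105 105 104 105 104 103 114 119 122 117 115 119]
191 [117 113 113 114 102  64  45  45  41  58 108  68  41  29  36  38  35  34
  35  29  31  35  79  99 105 105 102 118 118 117 121 118 119 119 120]
194 [120 119 117 120 118  69  56  55  59  96  82  48  30  35  36  34  34  36
  33  34  78 100 103 104 103 103 114 119 120 117 120 118 120  90  76]
```

The lean is about 0.38 rad. I'll push 1.5 mm more and hold for over two seconds.

Request:
{"method": "drive_tool", "body": {
  "increments": [
    {"delta_pos": [1.5,0,0],"turn": 0,"jaw": -1},
    {"delta_pos": [0,0,0],"turn": 0,"jaw": -1},
    {"delta_pos": [0,0,0],"turn": 0,"jaw": -1},
    {"delta_pos": [0,0,0],"turn": 0,"jaw": -1},
    {"delta_pos": [0,0,0],"turn": 0,"jaw": -1},
    {"delta_pos": [0,0,0],"turn": 0,"jaw": -1},
    {"delta_pos": [0,0,0],"turn": 0,"jaw": -1},
    {"delta_pos": [0,0,0],"turn": 0,"jaw": -1}
  ]
}}

```text
time: 22.55
tool_pos: [0.482, -0.0099, 0.3343]
tcp_rot: [-1.966, -2.45, 0.001]
wrist_force: [1.1, -4.4, -2.0]
width: 0.0
grip_force: 1.8
```

Request:
{"method": "drive_tool", "body": {
  "increments": [
    {"delta_pos": [0,0,0],"turn": 0,"jaw": -1},
    {"delta_pos": [0,0,0],"turn": 0,"jaw": -1},
    {"delta_pos": [0,0,0],"turn": 0,"jaw": -1},
    {"delta_pos": [0,0,0],"turn": 0,"jaw": -1},
    {"delta_pos": [0,0,0],"turn": 0,"jaw": -1},
    {"delta_pos": [0,0,0],"turn": 0,"jaw": -1},
    {"delta_pos": [0,0,0],"turn": 0,"jaw": -1},
    {"delta_pos": [0,0,0],"turn": 0,"jaw": -1}
  ]
}}

```text
time: 23.22
tool_pos: [0.4821, -0.0099, 0.3344]
tcp_rot: [-1.966, -2.45, 0.0]
wrist_force: [-0.2, -3.7, -1.5]
width: -0.003
grip_force: 1.8
```

Request:
{"method": "drive_tool", "body": {
  "increments": [
    {"delta_pos": [0,0,0],"turn": 0,"jaw": -1},
    {"delta_pos": [0,0,0],"turn": 0,"jaw": -1},
    {"delta_pos": [0,0,0],"turn": 0,"jaw": -1},
    {"delta_pos": [0,0,0],"turn": 0,"jaw": -1},
    {"delta_pos": [0,0,0],"turn": 0,"jaw": -1},
    {"delta_pos": [0,0,0],"turn": 0,"jaw": -1},
    {"delta_pos": [0,0,0],"turn": 0,"jaw": -1},
    {"delta_pos": [0,0,0],"turn": 0,"jaw": -1}
  ]
}}

```text
time: 23.88
tool_pos: [0.4821, -0.0099, 0.3345]
tcp_rot: [-1.967, -2.45, 0.0]
wrist_force: [-0.9, -4.0, -0.3]
width: -0.002
grip_force: 1.9
```

```bash
cat > f.py <<'E'
from u import *;from workcell import bot
import sys
st(bot)
for nm in("side","scene"):
    c=shot(bot,nm,nm+sys.argv[1]);h=cv2.cvtColor(c["pixels"],cv2.COLOR_RGB2HSV).astype(int)
    m=(((h[...,0]>14)&(h[...,0]<33)&(h[...,1]>30)&(h[...,2]>110))|((h[...,0]>120)&(h[...,0]<145)&(h[...,1]>25)&(h[...,1]<120)&(h[...,2]>110))).astype(np.uint8)
    for lab,(y,z) in dict(tub=(.097,.022),slot=(0,.11),pan=(-.097,.012)).items():
        hx,hy=(.065,.04) if lab!="slot" else (.07,.018)
        q=np.array([proj(c,np.r_[C+e*a+n*(y+b),z]) for a,b in((-hx,-hy),(hx,-hy),(hx,hy),(-hx,hy))]).round().astype(np.int32)
        k=np.zeros(m.shape,np.uint8);cv2.fillConvexPoly(k,q,1);print(nm,lab,int((m&k).sum()),end="; ")
        if lab=="tub" and (m&k).sum():
            n_,L,S,ce=cv2.connectedComponentsWithStats(m&k)
            for i in range(1,n_):
                if S[i,4]>8: p=onz(c,*ce[i],.0205)[:2]-C;print(S[i].tolist(),"unit",(p@e).round(3),(p@n).round(3),end="; ")
    print()
E
python3 f.py 25
```

```text
t 23.88 unit tcp mm [-154.8    9.   334.5] F [-1.7 -3.7 -0.3] yaw 0.218 w -0.002 g 1.9
side tub 6; side slot 0; side pan 0; 
scene tub 12; scene slot 0; scene pan 0;
```

Run:
```python
from u import *;import pickle
L=lambda x:pickle.load(open(x,"rb"))
for a,b in(("s21.pkl","side25.pkl"),("c21.pkl","scene25.pkl")):
    A,B=L(a),L(b);d=np.abs(A["pixels"].astype(int)-B["pixels"]).max(2)
    for lab,(y,z) in dict(tub=(.097,.022),slot=(0,.11),pan=(-.097,.012)).items():
        hx,hy=(.068,.043) if lab!="slot" else (.07,.018)
        q=np.array([proj(B,np.r_[C+e*p+n*(y+s),z]) for p,s in((-hx,-hy),(hx,-hy),(hx,hy),(-hx,hy))]).round().astype(np.int32)
        k=np.zeros(d.shape,np.uint8);cv2.fillConvexPoly(k,q,1);m=((d>25)&(k>0)).astype(np.uint8)
        n_,_,S,ce=cv2.connectedComponentsWithStats(m)
        print(b,lab,k.sum(),m.sum(),[(S[i].tolist(),(lambda p:((p@e).round(3),(p@n).round(3)))(onz(B,*ce[i],z)[:2]-C),B["pixels"][int(ce[i][1]),int(ce[i][0])].tolist()) for i in range(1,n_) if S[i,4]>15])
```

```text
side25.pkl tub 999 243 [([260, 223, 30, 15, 229], (np.float64(-0.027), np.float64(0.087)), [201, 202, 197])]
side25.pkl slot 426 64 [([250, 191, 39, 7, 61], (np.float64(0.002), np.float64(0.013)), [180, 185, 184])]
side25.pkl pan 750 180 [([280, 181, 17, 20, 83], (np.float64(-0.048), np.float64(-0.106)), [185, 187, 181]), ([258, 192, 31, 6, 52], (np.float64(0.012), np.float64(-0.067)), [211, 215, 216]), ([257, 195, 18, 4, 37], (np.float64(0.038), np.float64(-0.056)), [220, 225, 226])]
scene25.pkl tub 1009 324 [([329, 240, 3, 12, 26], (np.float64(-0.047), np.float64(0.057)), [199, 201, 202]), ([331, 245, 18, 22, 238], (np.float64(-0.015), np.float64(0.085)), [219, 218, 216]), ([346, 256, 4, 16, 22], (np.float64(0.02), np.float64(0.122)), [242, 238, 225])]
scene25.pkl slot 493 263 [([302, 222, 16, 31, 249], (np.float64(-0.017), np.float64(-0.005)), [136, 138, 142])]
scene25.pkl pan 986 0 []
```

The slot has emptied, the tub view has changed and the pan is unchanged. I'll let the stick follow back gently and then withdraw.

Request:
{"method": "drive_tool", "body": {
  "increments": [
    {"delta_pos": [-3,0,0],"turn": 0,"jaw": -1},
    {"delta_pos": [-4,0,0],"turn": 0,"jaw": -1},
    {"delta_pos": [-4,0,0],"turn": 0,"jaw": -1},
    {"delta_pos": [-4,0,0],"turn": 0,"jaw": -1},
    {"delta_pos": [-4,0,0],"turn": 0,"jaw": -1},
    {"delta_pos": [-4,0,0],"turn": 0,"jaw": -1},
    {"delta_pos": [-4,0,0],"turn": 0,"jaw": -1},
    {"delta_pos": [-3,0,0],"turn": 0,"jaw": -1}
  ]
}}

```text
time: 24.65
tool_pos: [0.4886, -0.0395, 0.3342]
tcp_rot: [-1.967, -2.449, -0.0]
wrist_force: [-0.4, -0.2, -0.6]
width: 0.002
grip_force: 0.1
```

Request:
{"method": "drive_tool", "body": {
  "increments": [
    {"delta_pos": [-2,0,0],"turn": 0,"jaw": -1},
    {"delta_pos": [-2,0,0],"turn": 0,"jaw": -1},
    {"delta_pos": [-2,0,0],"turn": 0,"jaw": -1},
    {"delta_pos": [-10,0,0],"turn": 0,"jaw": -1},
    {"delta_pos": [-15,0,0],"turn": 0,"jaw": -1},
    {"delta_pos": [0,0,-30],"turn": 0,"jaw": -1},
    {"delta_pos": [0,0,-40],"turn": 0,"jaw": -1},
    {"delta_pos": [-20,0,-10],"turn": 0,"jaw": -1}
  ]
}}

```text
time: 25.32
tool_pos: [0.5008, -0.0884, 0.4202]
tcp_rot: [1.961, 2.447, 0.007]
wrist_force: [1.0, 0.8, 1.8]
width: -0.003
grip_force: 0.0
```

Request:
{"method": "drive_tool", "body": {
  "increments": [
    {"delta_pos": [-38,-5,0],"turn": 0,"jaw": -1},
    {"delta_pos": [-38,-5,0],"turn": 0,"jaw": -1},
    {"delta_pos": [-38,-5,0],"turn": 0,"jaw": -1},
    {"delta_pos": [-38,-5,0],"turn": 0,"jaw": -1},
    {"delta_pos": [-38,-5,0],"turn": 0,"jaw": -1},
    {"delta_pos": [-20,0,0],"turn": 0,"jaw": -1},
    {"delta_pos": [0,0,0],"turn": 0,"jaw": -1}
  ]
}}

```text
time: 25.9
tool_pos: [0.5207, -0.304, 0.4141]
tcp_rot: [1.97, 2.445, -0.002]
wrist_force: [0.7, -0.5, -0.4]
width: 0.0
grip_force: 0.0
```

Run:
```python
from u import *;import pickle;from workcell import bot
st(bot);shot(bot,"side","side26");shot(bot,"scene","scene26")
L=lambda x:pickle.load(open(x,"rb"))
for a,b in(("s21.pkl","side26.pkl"),("c21.pkl","scene26.pkl")):
    A,B=L(a),L(b);d=np.abs(A["pixels"].astype(int)-B["pixels"]).max(2)
    for lab,(x,y,z,hx,hy,) in dict(tub=(0,.097,.022,.066,.041),slot=(0,0,.11,.07,.018),pan=(0,-.097,.012,.07,.045),knob=(-.155,0,.183,.03,.05)).items():
        q=np.array([proj(B,np.r_[C+e*(x+p)+n*(y+s),z]) for p,s in((-hx,-hy),(hx,-hy),(hx,hy),(-hx,hy))]).round().astype(np.int32)
        k=np.zeros(d.shape,np.uint8);cv2.fillConvexPoly(k,q,1);m=((d>20)&(k>0)).astype(np.uint8)
        n_,_,S,ce=cv2.connectedComponentsWithStats(m)
        print(b,lab,k.sum(),m.sum(),[(S[i].tolist(),(lambda p:((p@e).round(3),(p@n).round(3)))(onz(B,*ce[i],z)[:2]-C),B["pixels"][int(ce[i][1]),int(ce[i][0])].tolist()) for i in range(1,n_) if S[i,4]>12])
c=L("scene26.pkl")["pixels"].astype(int);print((c[236:276:2,322:362:2,0]-c[236:276:2,322:362:2,2]))
```

```text
t 25.90 unit tcp mm [-181.  -286.5  414.1] F [ 0.6 -0.6 -0.4] yaw 0.214 w 0.0 g 0.0
side26.pkl tub 909 21 [([245, 231, 8, 3, 17], (np.float64(0.055), np.float64(0.109)), [221, 209, 238])]
side26.pkl slot 426 56 [([249, 191, 37, 5, 56], (np.float64(0.013), np.float64(0.012)), [208, 212, 213])]
side26.pkl pan 773 62 [([296, 182, 5, 5, 15], (np.float64(-0.066), np.float64(-0.132)), [163, 168, 169]), ([257, 192, 29, 4, 41], (np.float64(0.026), np.float64(-0.07)), [174, 180, 178])]
side26.pkl knob 523 127 [([310, 168, 19, 14, 104], (np.float64(-0.16), np.float64(-0.029)), [88, 87, 90]), ([308, 186, 7, 4, 17], (np.float64(-0.141), np.float64(0.034)), [87, 89, 92])]
scene26.pkl tub 949 78 [([346, 244, 9, 28, 56], (np.float64(-0.014), np.float64(0.126)), [239, 236, 226])]
scene26.pkl slot 493 120 [([303, 225, 7, 23, 42], (np.float64(-0.02), np.float64(-0.017)), [213, 216, 221]), ([306, 226, 9, 27, 47], (np.float64(-0.008), np.float64(-0.004)), [239, 240, 242]), ([312, 235, 3, 19, 22], (np.float64(0.013), np.float64(0.012)), [241, 242, 244])]
scene26.pkl pan 1067 27 [([271, 238, 8, 5, 21], (n
[... 1170 characters left out ...]
   0   0
   -2  -6]
 [  0   0   0   0   4   0   0   0   0   0   0   5   1  22   2   3   0   0
   -1  -5]
 [  0   0   0   0   3   0   0   0   0   0   0   5   1  10   1   6   0   0
    0  -6]
 [  0   0   0   0   3   0   0   0   0   0   0   3   3  19   0  10   0   0
   -2  -6]
 [  0   0   0   0   1   0   0   0   0   0   0   2   4  11   0  11   0   0
   -4  -7]
 [  0   0   0   0   0   0   0   0   0   0   0   1   5   8   1  18   0   0
   -5  -5]
 [ -1   0   0   0   0   0   0   0   0   0  -1  -3  -5 -12  -4 -15   0   0
   -4  -6]
 [  2   3   1   0   0   0   0   0   0   0   0   0   0   0  -1 -12   0   0
   -3  -6]
 [  5   4   5   5   1  -1  -2   1   0   0   0   0   0   0   0   0   0   1
   -4  -4]]
```

Run:
```python
from u import *;import pickle;from workcell import bot
L=lambda x:pickle.load(open(x,"rb"))
K_={}
for a in("s21","side26","c21","scene26"):
    g=cv2.cvtColor(L(a+".pkl")["pixels"],cv2.COLOR_RGB2GRAY);x0,y0=(300,168) if a[0]=="s" and a!="scene26" else (300,178)
    ys,xs=np.nonzero(g[y0:y0+25,x0:x0+35]<55);print(a,len(xs),np.median(xs)+x0,np.median(ys)+y0)
print(bot.finish_job())
```

```text
s21 0 nan nan
side26 0 nan nan
c21 88 315.0 191.0
scene26 80 316.0 192.0
the job is handed in; nothing more can be done
None
  return _methods._mean(a, axis=axis, dtype=dtype,
  ret = ret.dtype.type(ret / rcount)
```

The job is handed in at about 26 s: both tubes were tipped into the slot and then rolled into the cold tub, the empty tray stands upright on the bench, and the stick is back at centre (last checked by pixel colour, no verdict returned); the tab was gripped by its ends, not across its thickness, because the tool cannot tilt.

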